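# Swing the drip hook home and hang the staining rack on it to drain

### The arm

A 7-joint arm with a two-finger parallel gripper is mounted at the origin on a cart in front of the work surface, level with it; the furniture and walls round the work are solid. World frame = base frame: x ahead of the robot, y to its left, z up, the work surface at z = 0. Lengths are in m, angles in degrees, forces in N, time in s.
With the tool pointing down it reaches from about 0.425 to 1.025 m from the base axis. Payload 3.6 kg.
Tool frame: the origin (TCP) lies on the centre line of the jaws, within the pads' length; the fingertips stand 19 mm ahead of it and the grasp point (between the pads) is the TCP; x points along the fingers, z is the direction in which the jaws open and shut, and the axes are right-handed (so a half turn about x gives the same grasp; the last joint's range is limited). The gripper opens to 85 mm and grips with 20 to 120 N. Pads are 22 mm wide; open, the fingers measure 114 mm over their backs; the gripper's body (76 mm by 85 mm) begins 54 mm behind the grasp point. The pads swing forward as they close: fully open they stand 13 mm farther back than shut.
Start: joints at [-80.243, 33.873, 2.773, 92.16, -1.908, 54.013, -1.931], TCP at [0.189, 0.7, 0.25] pointing down, gripper open.
Joint ranges: [-153.93, 153.93], [-27.13, 128.08], [-72.61, 78.16], [10.71, 143.7], [-87.88, 267.88], [4.46, 118.87], [-176.78, 176.78]. Speed limits (degrees/s): [147.25, 147.25, 180, 180, 180, 180, 180].

### API

Orientations are given as a 3x3 rotation matrix whose columns are the frame's x, y, z axes.
In Python, from bench import monitor, eyes, job, spotter gives the robot as it stands.
- The arm moves only by the shell command python3 -m crank 'ROWS' [FORCE]. ROWS is JSON, one flat list of numbers, 5 for each row, row after row: the shift along the tool's x, y, z in cm, then the turn about the tool's x in degrees, then the opening, from 0 (shut) to 1 (fully open). In form: [tx, ty, tz, spin, gripper, tx, ty, tz, spin, gripper, ...]. A call has 1 to 8 rows; each row is the pose to reach, as a shift and turn from the pose measured when the call began, along the tool's axes at that moment; what a row does not reach only later rows make up. A row lasts 1/8 s, in which the tool goes at most 62.5 mm and 10.7 degrees, less where a joint would pass 70% of its speed; a pose out of reach is approached as far as the arm can. A call with a gripper value outside its range is refused whole. The fingers move at their own pace and stop on an object; FORCE is the grip in N (left out, the last holds). Time passes only in rows, so rows that repeat a pose let the fingers close. It gives the time, the measured TCP pose, the force and the opening at its end, in the units of the state.
- monitor.get_obs(): the state, without advancing time (a new reading comes with each control period).
- eyes.get_image(name): name is "scene" or "top"; returns a dict with "color" (384x512x3 uint8, red, green, blue), "camera_matrix" (3x3 intrinsics, pixels), "xyz" and "attitude" of the camera in the world. Camera axes: x right, y up, looking along -z (the intrinsics and any distortion apply to the point x, -y, -z); pixel columns grow to the right and rows downward; lengths in m; the calibration is good to about 2 mm. A picture is of the moment at which its call begins. There is no depth.
- job.job_done(): hands the job in, once; it reports no verdict.
Trained networks look in the newest picture that a camera, given by its name, has taken for a name from the list of things; names that differ only in an ending like _2 or _b are one class to them, and where a whole thing is asked for, a point or a joint stands for the part that bears it (a point fixed in the world has none). Each returns a list of dicts, best first, with "confidence" (0 to 1); they miss things now and then, are a little off and sometimes report something else, mostly with a low value. They report only what shows in the picture. A call takes as long as a camera call.
- spotter.cut_out(thing, camera): "region" (384x512 bool, what is visible of it).
- spotter.tip_of(thing, camera): "position" ([x, y, z] in m, in world coordinates, good to about 4 mm: a listed point, or the origin of a listed thing).
The state is a dict: "t": time; "joint_pos": joint angles; "dq": joint speeds; "tau": joint torques, N m; "position": TCP position; "tcp_rot": TCP orientation; "force": force on the tool from outside, world axes, zero at the start; "ft_torque": the same for the moment, N m; "gripper_width": finger opening in m.
Only numpy, scipy, OpenCV 4.12 (cv2) and the standard library are available. Lean on these libraries where they do the work, as an engineer would, in place of code of your own. Each camera call takes 0.05 s, during which the arm holds its last target.

### The job

Push the swivel hook of the drain stand round with closed fingers, without gripping it, until it snaps past its spring catch to its stop over the drip tray, and keep it pressed firmly but not hard against the stop for half a second. Then take the slide staining rack by its black grip and hang it gently by its crossbar in the dip of the hook, let go, and leave it hanging still above the tray. Leave the beaker, the tape roll and the black case where they are.

Things in the scene. Friction and masses are not known exactly. Their poses are not given: they have to be found in the camera images.
- drain_stand: Fixed drain stand: grey base plate 100 x 120 mm, steel post, drip tray 120 x 100 mm with 18 mm rim, centred 95 mm from the post on its -x side. Origin on the bench under the turning axis, z up. 115 to 143 mm up, its collar has the catch housing behind (+x, out to 66 mm) and the stop at -y (out to 51 mm). Hub of the hook: 46 mm across up to 136 mm, 28 mm above that, top at 160 mm.
- post_axis (a point): Point on the upright turning axis of the swivel hook, 144 mm above the bench; fixed, axes as drain_stand. The hook also has a short tail, 51 mm long at 132 mm above the bench, at a right angle to it, which meets the stop.
- drip_hook (a joint): Hook angle, rad; 0: along the stand's -x, over the tray; positive: clockwise from above (1.57: stand's +y). Home, at a rigid stop, is between -0.07 and 0.07: the collar with stop and catch is clamped a little differently each time, so find it by feel. Light to turn (1 N at hook_shank); 0.26 before home a spring catch starts to push back, up to 8 to 11 N, gives way 0.08 before home.
- catch_pin (a joint): How far the spring catch pin is pushed back, m: 0 when it is out, up to 0.0025 while the hook rides over it. Fully out again with the hook beyond it means that the hook is caught at its stop. (The reading is coarse against this travel.)
- hook_shank (a point): Centre line of the hook's 9 mm round bar, 60 mm from the axis: a place to push from the side. x points to the turning axis, z up. Firm is 6 to 16 N; over 18 N strains it. The bar is level at 144 mm above the bench out to 58 mm from the axis, dips 6 mm from 67 to 83 mm (the seat), then turns up to a tip at 94 mm, its top 161 mm above the bench.
- hook_seat (a point): Where the centre line of the rack's crossbar comes to lie when hung: in the dip of the hook, 75 mm from the turning axis, 145.5 mm above the bench. Axes as hook_shank, the hook points along -x.
- rack_grip (a point): Centre of the black grip on top of the loose slide staining rack, 131 mm above the rack's underside. The grip is 12 mm (x) x 20 mm (y) x 30 mm (z); z is up. The rack is a steel frame, about 150 g, 36 mm (x) x 80 mm (y) x 30 mm high, filled with glass slides, standing on the bench.
- rack_bar (a point): Middle of the rack's 6 mm crossbar, level along y, 36 mm under rack_grip, 95 mm above the underside; axes as rack_grip. 6 mm wires at y = +-38 mm carry it over the frame, leaving a free window 62 mm high and 70 mm wide under it, through which the hook passes along x. An 8 mm stem joins it to the grip.
- beaker: Small clear beaker, 45 mm across, 59 mm high, bystander. Origin at the centre of its underside.
- tape_roll: Roll of beige tape lying flat, 96 mm across, 25 mm high, bystander. Origin at the centre of its underside.
- objective_case: Black cylindrical case, 44 mm across, 62 mm high, bystander. Origin at the centre of its underside.

How it is judged:
By the outcome, as a careful person would: the job done as asked, in the order asked, and still so for the second after the job is handed in, with the robot touching nothing.
It also fails if it takes over 69 s, if anything falls off the work surface, if the arm or the gripper's body presses on something with over 40 N, if the wrist force passes 120 N, or if a joint passes its speed limit or range.

## Working session

There is one attempt and no reset: what is moved stays moved. The work goes in short steps, Python scripts to look and compute and a shell command to move; the robot and the scene stay as the last step left them, time stands still between calls to the robot, and variables do not carry over. Pictures are saved under pics/ and viewed, and the job is handed in when it is done.

```bash
ls; mkdir -p pics; cat > h.py <<'E'
import numpy as np,cv2
from bench import monitor,eyes,job,spotter
def snap(n,f):
    im=eyes.get_image(n); cv2.imwrite('pics/'+f,im['color'][:,:,::-1]); return im
def proj(im,p):
    R=np.array(im['attitude']);c=(np.array(p)-im['xyz'])@R
    v=np.array([c[0],-c[1],-c[2]]);u=np.array(im['camera_matrix'])@v
    return u[:2]/u[2]
E
python3 - <<'E'
from h import *
o=monitor.get_obs();print(o)
for n in('scene','top'):
    im=snap(n,n+'0.png');print(n,im['xyz'],im['attitude'],im['camera_matrix'],im.keys())
    for t in['drain_stand','post_axis','hook_shank','hook_seat','rack_grip','rack_bar','beaker','tape_roll','objective_case']:
        r=spotter.tip_of(t,n);print(t,[(np.round(x['position'],4).tolist(),round(x['confidence'],2)) for x in r[:2]])
E
```

```text
pics
{'t': 0.0, 'joint_pos': array([-80.24195181,  33.92835498,   2.76657456,  92.23599868,
        -1.90545216,  54.01383434,  -1.93054714]), 'dq': array([-0.01371439,  0.01104869,  0.05760592, -0.0274009 ,  0.06568468,
       -0.0180401 , -0.02891833]), 'tau': array([ 3.06363281e-04, -5.48696959e+01,  1.54687185e+00, -1.98121780e+01,
        9.44722473e-03,  8.82494787e-03, -1.41116217e-06]), 'position': array([0.1888382 , 0.69915679, 0.24911017]), 'tcp_rot': array([[-4.46669569e-04, -9.65435686e-01,  2.60641013e-01],
       [-2.26276701e-03,  2.60641347e-01,  9.65433047e-01],
       [-9.99997340e-01, -1.58540323e-04, -2.30097658e-03]]), 'force': array([-0.12839322, -1.00223168, -0.08401999]), 'ft_torque': array([ 0.00991922, -0.0284703 , -0.04088038]), 'gripper_width': 0.0853824045221413}
scene [ 0.06851665 -0.57810246  0.84823831] [[ 0.74610798  0.48334308 -0.45793268]
 [-0.66579318  0.54831639 -0.50603219]
 [ 0.00650484  0.68244311  0.73090977]] [[367.74145846   0.         255.94053226]
 [  0.         367.74145846 197.91513735]
 [  0.           0.           1.        ]] dict_key
[... 516 characters left out ...]
.96800694 -0.19846897]
 [-0.98814212 -0.1507276   0.02926334]
 [-0.00158764  0.20060846  0.97967021]] [[442.52347003   0.         252.17985284]
 [  0.         442.52347003 195.23415531]
 [  0.           0.           1.        ]] dict_keys(['color', 'camera_matrix', 'xyz', 'attitude'])
drain_stand [([0.6381, 0.0405, -0.0055], 0.61)]
post_axis [([0.6365, 0.0372, 0.1435], 0.84), ([0.4147, -0.1331, 0.0961], 0.29)]
hook_shank [([0.6114, 0.0899, 0.141], 0.68)]
hook_seat [([0.6037, 0.1089, 0.1439], 0.72)]
rack_grip [([0.4178, -0.1274, 0.1305], 0.82)]
rack_bar []
beaker [([0.4095, 0.0771, 0.0004], 0.76)]
tape_roll [([0.4041, 0.2261, 0.0044], 0.93)]
objective_case [([0.3872, -0.3128, -0.0026], 0.66)]
```

View pics/scene0.png

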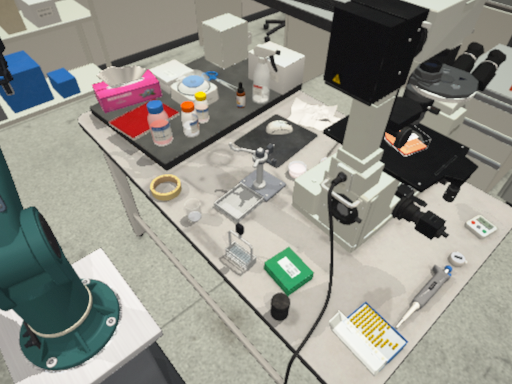

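View pics/top0.png

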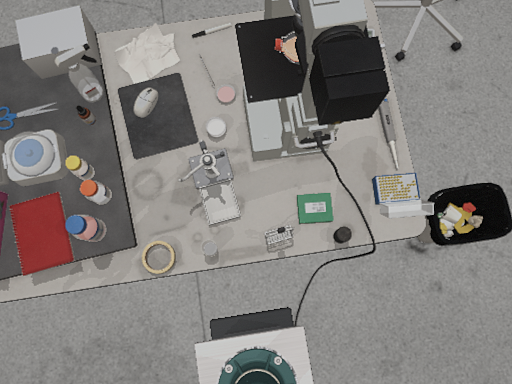

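```bash
cat >> h.py <<'E'
def unproj(im,uv,z):
    K=np.array(im['camera_matrix']);v=np.linalg.inv(K)@np.array([uv[0],uv[1],1.])
    d=np.array(im['attitude'])@np.array([v[0],-v[1],-v[2]]);c=np.array(im['xyz'])
    return c+d*(z-c[2])/d[2]
def crop(im,f,x0,y0,w,h,s):
    cv2.imwrite('pics/'+f,cv2.resize(im['color'][y0:y0+h,x0:x0+w,::-1],None,fx=s,fy=s,interpolation=cv2.INTER_CUBIC))
E
python3 - <<'E'
from h import *
a=eyes.get_image('scene');b=eyes.get_image('top')
crop(a,'s1.png',170,130,130,150,4)
crop(b,'t1.png',140,130,160,130,5)
for u in[(220,203)]: print(unproj(b,u,0.0))
E
```

```text
[0.54072899 0.02555661 0.        ]
```

View pics/s1.png

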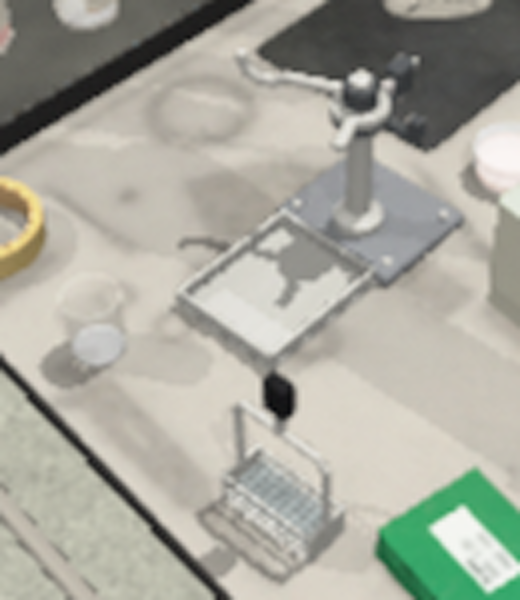

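View pics/t1.png

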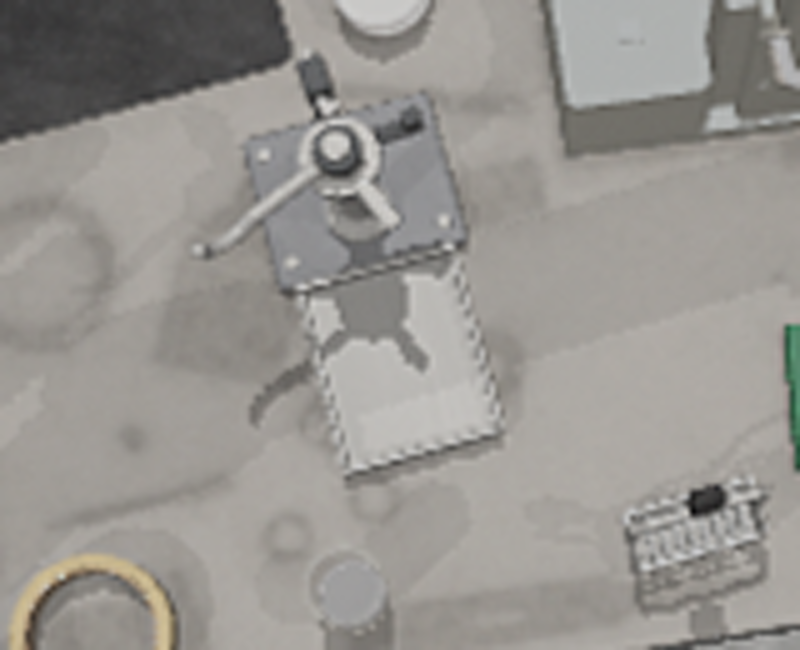

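```bash
python3 - <<'E'
from h import *
b=eyes.get_image('top');a=eyes.get_image('scene')
T=lambda p,z:unproj(b,(140+p[0]/5,130+p[1]/5),z)[:2]
S=lambda p,z:unproj(a,(170+p[0]/4,130+p[1]/4),z)[:2]
ang=lambda p,q:np.degrees(np.arctan2(*(q-p)[::-1]))
# tray rim
c=[T(p,.018) for p in[(347,478),(502,432),(465,245),(305,290)]];print(np.round(c,3),np.mean(c,0),[round(ang(c[i],c[(i+1)%4]),1) for i in range(4)])
c=[T(p,.006) for p in[(285,292),(467,240),(425,92),(248,140)]];print(np.round(c,3),np.mean(c,0),[round(ang(c[i],c[(i+1)%4]),1) for i in range(4)])
c=[S(p,.018) for p in[(180,295),(270,358),(378,275),(285,210)]];print('S',np.round(c,3),np.mean(c,0),[round(ang(c[i],c[(i+1)%4]),1) for i in range(4)])
print('post top',T((340,145),.160),S((360,82),.160))
p,q=T((628,516),.095),T((762,488),.095);print('bar',p,q,(p+q)/2,ang(p,q))
p,q=S((238,408),.095),S((328,468),.095);print('bar',p,q,(p+q)/2,ang(p,q))
print('grip',T((707,500),.131),S((279,396),.131))
print('hooktip',T((200,250),.157),S((243,60),.157))
for t in['hook_seat','hook_shank','drip_hook','post_axis']:
  for n in('scene','top'):
    for x in spotter.tip_of(t,n)[:1]:print(t,n,np.round(x['position'],4))
E
```

```text
[[ 0.474  0.065]
 [ 0.488 -0.03 ]
 [ 0.605 -0.025]
 [ 0.592  0.075]] [0.5395517  0.02152387] [np.float64(-82.1), np.float64(2.5), np.float64(97.3), np.float64(-175.3)]
[[ 0.595  0.088]
 [ 0.61  -0.026]
 [ 0.708 -0.014]
 [ 0.694  0.099]] [0.65197715 0.03665127] [np.float64(-82.4), np.float64(7.0), np.float64(97.0), np.float64(-174.1)]
S [[ 0.479  0.061]
 [ 0.491 -0.032]
 [ 0.606 -0.023]
 [ 0.598  0.078]] [0.54357133 0.02097789] [np.float64(-82.9), np.float64(4.3), np.float64(94.3), np.float64(-171.6)]
post top [0.63543955 0.03357437] [0.63432295 0.03148223]
bar [ 0.41784501 -0.0924215 ] [ 0.42182707 -0.16885757] [ 0.41983604 -0.13063953] -87.01778110937799
bar [ 0.40927876 -0.10122746] [ 0.42166827 -0.1749625 ] [ 0.41547352 -0.13809498] -80.46183940793209
grip [ 0.41584957 -0.13440234] [ 0.41784944 -0.13351546]
hooktip [0.58945735 0.11667402] [0.58858875 0.11027642]
hook_seat scene [0.6015 0.1078 0.1476]
hook_seat top [ 0.4127  0.0746 -0.0014]
hook_shank scene [0.6081 0.0891 0.1421]
hook_shank top [0.6111 0.09   0.1458]Traceback (most recent call last):
  File "<stdin>", line 17, in <module>
ValueError: it knows: beaker, drain_stand, hook_seat, hook_shank, objective_case, post_axis, rack_bar, rack_grip, tape_roll
```

```bash
python3 -m crank '[-5,0,0,0,0, -10,-2,-2,8,0, -10,-6,-5,18,0, -10,-11,-8.5,28,0, -10,-16,-12,38,0, -10,-21,-15.5,48,0, -10,-26,-19,58,0, -10,-30,-22,68,0]' 40
```

```text
t: 2.4
position: [0.423, 0.4069, 0.3507]
tcp_rot: [[0.001, -0.112, 0.994], [0.0, 0.994, 0.112], [-1.0, 0.0, 0.001]]
force: [0.5, 0.4, 1.1]
gripper_width: -0.0003
```

```bash
python3 -m crank '[0,-5,3,-1,0, 0,-10,6,-1,0, 0,-15,9,-1,0, 0,-20,12,-1,0, 0,-25,15,-1,0, 2,-30,18,-1,0, 6,-31.5,20,-1,0, 8,-31.5,20,-1,0]'
python3 - <<'E'
from h import *
o=monitor.get_obs();print(o['position'],o['tcp_rot'][:,2],o['force'])
a=snap('scene','s2.png');b=snap('top','t2.png')
for im,n in((a,'s'),(b,'t')):
    print(n,proj(im,o['position']),proj(im,o['position']+[0,0,-.019]))
crop(a,'s2c.png',170,100,130,130,4);crop(b,'t2c.png',140,110,130,110,5)
for t in['hook_shank','hook_seat','post_axis']:
  for n in('scene','top'):
    for x in spotter.tip_of(t,n)[:1]:print(t,n,np.round(x['position'],4),x['confidence'])
E
```

```text
t: 3.4
position: [0.6576, 0.114, 0.2688]
tcp_rot: [[-0.001, -0.126, 0.992], [-0.001, 0.992, 0.126], [-1.0, -0.001, -0.001]]
force: [-0.4, 0.4, 0.3]
gripper_width: 0.0005
[0.65759393 0.11399723 0.26880016] [ 9.92036890e-01  1.25943765e-01 -9.88912991e-04] [-0.43341947  0.43307128  0.33890924]
s [247.11291729 103.19304336] [247.18587238 108.94658878]
t [170.52234583 143.07970694] [171.88843288 145.44739004]
hook_shank scene [0.608  0.0907 0.143 ] 0.61
hook_shank top [0.6112 0.0891 0.1411] 0.67
hook_seat scene [0.5987 0.1048 0.1487] 0.73
hook_seat top [0.6032 0.1094 0.1475] 0.54
post_axis scene [0.642  0.0399 0.1449] 0.71
post_axis top [0.6346 0.0394 0.1409] 0.67
```

View pics/s2.png

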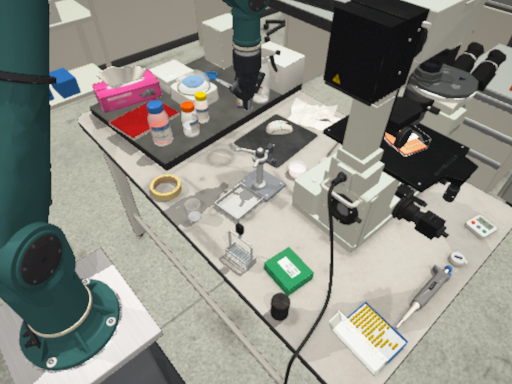

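View pics/t2c.png

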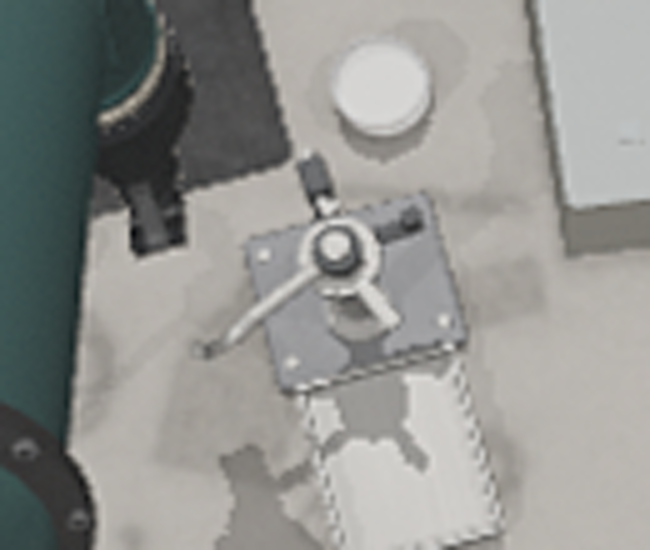

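```bash
python3 -m crank '[6,0,0,-8,0, 12.2,0,0,-8,0, 12.2,0,0,-8,0, 12.2,0,-1.2,-8,0, 12.2,-0.1,-2.2,-8,0, 12.2,-0.2,-3.0,-8,0, 12.2,-0.3,-3.6,-8,0, 12.2,-0.5,-4.1,-8,0]'
```

```text
t: 4.8
position: [0.6181, 0.1076, 0.151]
tcp_rot: [[0.005, -0.268, 0.963], [0.002, 0.963, 0.268], [-1.0, 0.001, 0.005]]
force: [1.0, 1.1, 1.2]
gripper_width: -0.0003
```

```bash
cat > st.py <<'E'
from h import *
P=np.array([.637,.038]);ps=np.radians(7.24);R=np.array([[np.cos(ps),-np.sin(ps)],[np.sin(ps),np.cos(ps)]])
o=monitor.get_obs();c=(o['position'][:2]-P)@R
hd=np.degrees(np.arctan2(o['tcp_rot'][1,2],o['tcp_rot'][0,2]))
a=np.radians(hd)-ps;k=c+np.array([np.cos(a)*-.0145+np.sin(a)*.011,np.sin(a)*-.0145-np.cos(a)*.011])
print('t',o['t'],'pos',o['position'],'stand',c*1000,'corner',k*1000,'r',np.hypot(*k)*1000,'phi',np.degrees(np.arctan2(k[1],-k[0])-np.arcsin(.0045/np.hypot(*k))))
print('F stand',o['force'][:2]@R,o['force'][2],'hd',hd)
E
python3 st.py; python3 - <<'E'
from h import *
b=snap('top','t3.png');crop(b,'t3c.png',140,110,130,110,5)
E
```

```text
t 4.8 pos [0.61807023 0.10755963 0.15098088] stand [-10.01253655  71.39066428] corner [-22.77008604  58.41010454] r 62.69144384163011 phi 64.58636895870644
F stand [1.13947403 0.93862911] 1.2257603355070412 hd 15.551725746713858
```

View pics/t3c.png

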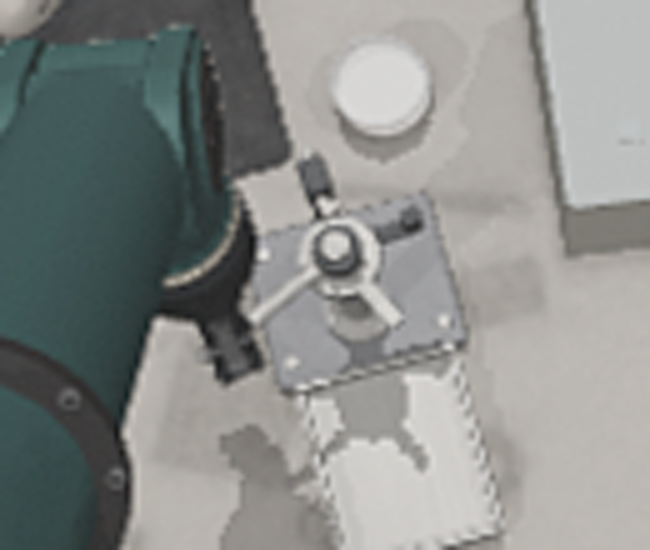

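```bash
python3 -m crank '[0.3,-0.3,-0.5,0,0, 0.3,-0.6,-0.9,0,0, 0.3,-0.8,-1.4,0,0, 0.3,-1.05,-1.8,0,0, 0.3,-1.55,-2.5,0,0, 0.3,-2.05,-3.0,0,0, 0.3,-2.5,-3.4,0,0, 0.3,-2.5,-3.4,0,0]'; python3 st.py
```

```text
t: 5.85
position: [0.5909, 0.0728, 0.1476]
tcp_rot: [[0.003, -0.266, 0.964], [0.001, 0.964, 0.266], [-1.0, 0.0, 0.003]]
force: [0.5, -0.0, 0.9]
gripper_width: -0.0002
t 5.85 pos [0.59088866 0.07281527 0.14764105] stand [-41.35606846  40.34890953] corner [-54.13623861  27.39062064] r 60.67106748250561 phi 22.583899250466647
F stand [ 0.47532762 -0.10841627] 0.9382088992109008 hd 15.451793164326846
```

```bash
python3 -m crank '[0,-0.1,-0.05,0,0, 0,-0.2,-0.1,0,0, 0,-0.3,-0.15,0,0, 0,-0.4,-0.2,0,0, 0,-0.5,-0.25,0,0, 0,-0.6,-0.3,0,0]'; python3 st.py
```

```text
t: 6.6
position: [0.5894, 0.0663, 0.1476]
tcp_rot: [[0.003, -0.267, 0.964], [0.001, 0.964, 0.267], [-1.0, 0.001, 0.003]]
force: [-0.5, 1.2, -0.2]
gripper_width: -0.0
t 6.6 pos [0.58941968 0.06625702 0.14756741] stand [-43.63984052  34.02807722] corner [-56.41869165  21.06848757] r 60.224164049113895 phi 16.19200745192197
F stand [-0.30295549  1.21852458] -0.2493798905293737 hd 15.457624994136085
```

```bash
python3 -m crank '[0,-0.1,-0.05,0,0, 0,-0.2,-0.1,0,0, 0,-0.3,-0.12,0,0, 0,-0.4,-0.14,0,0]'; python3 st.py
```

```text
t: 7.1
position: [0.5891, 0.062, 0.1475]
tcp_rot: [[0.002, -0.267, 0.964], [0.001, 0.964, 0.267], [-1.0, 0.001, 0.003]]
force: [-0.3, 2.2, 0.1]
gripper_width: 0.0006
t 7.1 pos [0.58906081 0.06196412 0.14751796] stand [-44.53687099  29.81462652] corner [-57.31538539  16.85470485] r 59.74223362241403 phi 12.067183883039535
F stand [-0.03170453  2.21809224] 0.09769080914337969 hd 15.459113665224637
```

```bash
python3 -m crank '[0,-0.1,-0.03,0,0, 0,-0.2,-0.06,0,0, 0,-0.3,-0.09,0,0]'; python3 st.py
```

```text
t: 7.48
position: [0.5888, 0.0591, 0.1475]
tcp_rot: [[0.002, -0.267, 0.964], [0.002, 0.964, 0.267], [-1.0, 0.001, 0.002]]
force: [-1.1, 1.8, 1.2]
gripper_width: 0.0001
t 7.475 pos [0.58882699 0.05907289 0.14750298] stand [-45.13320038  26.97591872] corner [-57.91113999  14.01543033] r 59.582987691936424 phi 9.273524751031896
F stand [-0.8694874   1.94083852] 1.182048849489393 hd 15.461654777616378
```

```bash
python3 -m crank '[0,-0.1,-0.03,0,0, 0,-0.2,-0.06,0,0, 0,-0.3,-0.09,0,0]'; python3 st.py
```

```text
t: 7.85
position: [0.5885, 0.0569, 0.1475]
tcp_rot: [[0.001, -0.267, 0.964], [0.003, 0.964, 0.267], [-1.0, 0.003, 0.002]]
force: [-1.5, 4.0, 0.7]
gripper_width: -0.0001
t 7.85 pos [0.58854261 0.05694286 0.14746149] stand [-45.68374505  24.89871227] corner [-58.45262125  11.92929437] r 59.65749739478977 phi 7.208834401755688
F stand [-0.95319382  4.16641849] 0.6612170435271367 hd 15.501708531061723
```

```bash
python3 -m crank '[0,-0.1,-0.03,0,0, 0,-0.2,-0.05,0,0]'; python3 st.py
```

```text
t: 8.1
position: [0.5884, 0.0559, 0.1475]
tcp_rot: [[0.001, -0.268, 0.963], [0.004, 0.963, 0.268], [-1.0, 0.004, 0.002]]
force: [-1.8, 5.6, 0.9]
gripper_width: 0.0002
t 8.1 pos [0.58844804 0.05588535 0.14746051] stand [-45.9108426   23.86154775] corner [-58.670563    10.88312199] r 59.67141113776405 phi 6.183710487014533
F stand [-1.11926881  5.7659816 ] 0.9053675591824402 hd 15.54214263211061
```

```bash
python3 -m crank '[0,-0.1,-0.03,0,0, 0,-0.2,-0.05,0,0]'; python3 st.py
```

```text
t: 8.35
position: [0.5883, 0.0554, 0.1475]
tcp_rot: [[0.0, -0.269, 0.963], [0.006, 0.963, 0.269], [-1.0, 0.006, 0.002]]
force: [-1.8, 6.9, 2.2]
gripper_width: 0.0003
t 8.35 pos [0.58834905 0.05536922 0.14745924] stand [-46.07408422  23.3620142 ] corner [-58.82339883  10.3733662 ] r 59.73105537390549 phi 5.680521040526876
F stand [-0.90464885  7.05450377] 2.1588022276314973 hd 15.58806290512449
```

```bash
python3 -m crank '[0,-0.1,-0.02,0,0, 0,-0.2,-0.04,0,0, 0,-0.25,-0.05,0,0]'; python3 st.py
```

```text
t: 8.72
position: [0.5883, 0.0544, 0.1475]
tcp_rot: [[-0.0, -0.27, 0.963], [0.008, 0.963, 0.27], [-1.0, 0.008, 0.002]]
force: [-2.3, 6.8, 2.1]
gripper_width: -0.0003
t 8.725 pos [0.58828214 0.0544382  0.14747457] stand [-46.25779141  22.44685041] corner [-58.99530776   9.44663206] r 59.74684255214576 phi 4.777786102160074
F stand [-1.45599015  7.00350613] 2.0934703833722224 hd 15.640084466868242
```

```bash
python3 -m crank '[0,-0.15,-0.02,0,0, 0,-0.25,-0.04,0,0, 0,-0.3,-0.05,0,0]'; python3 st.py
```

```text
t: 9.1
position: [0.5883, 0.0539, 0.1475]
tcp_rot: [[-0.002, -0.271, 0.963], [0.011, 0.962, 0.271], [-1.0, 0.011, 0.002]]
force: [-2.9, 7.3, 2.0]
gripper_width: 0.0
t 9.1 pos [0.58826353 0.05393974 0.14748887] stand [-46.33907043  21.95470381] corner [-59.05661876   8.93495095] r 59.72869970359219 phi 4.282501564598626
F stand [-1.93247199  7.58342619] 2.0205358806409595 hd 15.728023294669917
```

```bash
python3 -m crank '[0,-0.2,-0.03,0,0, 0,-0.3,-0.05,0,0, 0,-0.35,-0.05,0,0, 0,-0.35,-0.05,0,0]'; python3 st.py
```

```text
t: 9.6
position: [0.5882, 0.0527, 0.1474]
tcp_rot: [[-0.003, -0.272, 0.962], [0.014, 0.962, 0.272], [-1.0, 0.014, 0.001]]
force: [-2.6, 6.5, 2.3]
gripper_width: -0.0
t 9.6 pos [0.58815162 0.05269165 0.14744951] stand [-46.60738428  20.73066782] corner [-59.30675252   7.69318162] r 59.803644849889736 phi 3.0756781913634508
F stand [-1.76592321  6.75612663] 2.2552391340072178 hd 15.807973635925237
```

```bash
python3 -m crank '[0,-0.2,-0.03,0,0, 0,-0.3,-0.05,0,0, 0,-0.35,-0.05,0,0, 0,-0.35,-0.05,0,0]'; python3 st.py
```

```text
t: 10.1
position: [0.5881, 0.0521, 0.1475]
tcp_rot: [[-0.005, -0.274, 0.962], [0.017, 0.962, 0.274], [-1.0, 0.018, 0.0]]
force: [-2.2, 8.5, 2.5]
gripper_width: -0.0004
t 10.1 pos [0.5880923  0.05211139 0.14748131] stand [-46.73935458  20.16251473] corner [-59.41568368   7.10262651] r 59.838706293836324 phi 2.504023975346525
F stand [-1.12481037  8.69717792] 2.455890446739435 hd 15.909136667594597
```

```bash
python3 -m crank '[0,-0.25,-0.03,0,0, 0,-0.35,-0.05,0,0, 0,-0.42,-0.05,0,0, 0,-0.42,-0.05,0,0]'; python3 st.py
```

```text
t: 10.6
position: [0.5881, 0.0516, 0.1475]
tcp_rot: [[-0.007, -0.276, 0.961], [0.022, 0.961, 0.276], [-1.0, 0.023, -0.0]]
force: [-2.3, 10.2, 3.3]
gripper_width: 0.0004
t 10.6 pos [0.58810203 0.0516242  0.14752184] stand [-46.7911051   19.67797984] corner [-59.4385457    6.59011346] r 59.80276172563086 phi 2.0112641692296527
F stand [-1.00893849 10.36919903] 3.287008334854654 hd 16.03573941019509
```

```bash
python3 -m crank '[0,-0.3,-0.03,0,0, 0,-0.42,-0.05,0,0, 0,-0.46,-0.05,0,0, 0,-0.5,-0.05,0,0, 0,-0.52,-0.05,0,0]'; python3 st.py;  python3 - <<'E'
from h import *
b=snap('top','t4.png');crop(b,'t4c.png',140,110,130,110,5)
b=snap('scene','s4.png');crop(b,'s4c.png',190,100,110,130,5)
E
```

```text
t: 11.22
position: [0.5881, 0.0512, 0.1475]
tcp_rot: [[-0.01, -0.279, 0.96], [0.027, 0.96, 0.279], [-1.0, 0.029, -0.002]]
force: [-3.3, 12.2, 3.6]
gripper_width: 0.0001
t 11.225 pos [0.5880879  0.05115892 0.14753445] stand [-46.86376146  19.2181871 ] corner [-59.47466994   6.09511629] r 59.78617572172466 phi 1.5347553325448926
F stand [-1.77501847 12.4938493 ] 3.5959733654446655 hd 16.195454025814275
```

View pics/t4c.png

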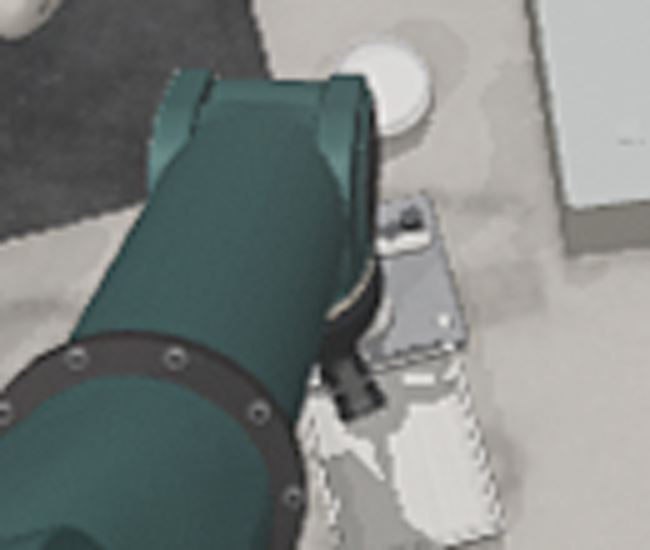

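View pics/s4c.png

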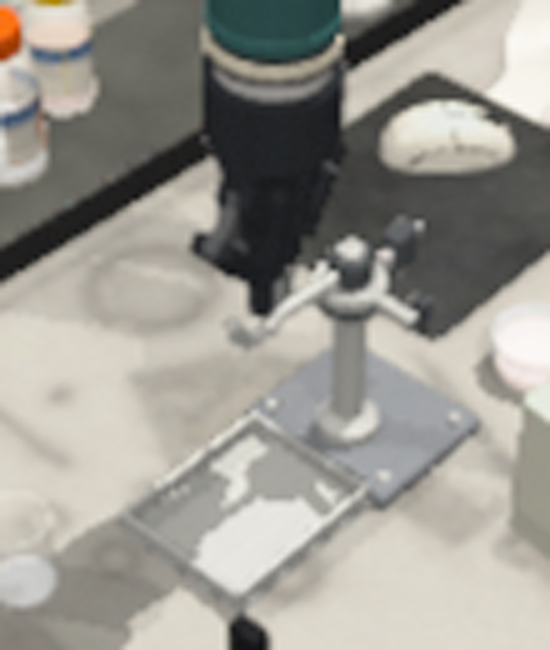

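```bash
python3 - <<'E'
from h import *
P=np.array([.637,.038]);ps=np.radians(7.24);R=np.array([[np.cos(ps),-np.sin(ps)],[np.sin(ps),np.cos(ps)]])
a=eyes.get_image('scene');b=eyes.get_image('top')
def W(x,y,z): return np.r_[P+R@np.array([x,y]),z]
V=cv2.resize(a['color'][100:230,190:300,::-1],None,fx=6,fy=6,interpolation=cv2.INTER_CUBIC)
U=cv2.resize(b['color'][130:190,180:250,::-1],None,fx=10,fy=10,interpolation=cv2.INTER_CUBIC)
for ph,col in((4,(0,0,255)),(0,(0,255,0)),(-4,(255,0,0)),(8,(0,255,255))):
    f=np.radians(ph);
    for im,img,x0,y0,s in((a,V,190,100,6),(b,U,180,130,10)):
        d=[np.cos(f),np.sin(f)]
        for p in(W(-.058*d[0],.058*d[1],.144),W(-.075*d[0],.075*d[1],.138),W(-.092*d[0],.092*d[1],.157),W(-.051*d[1],-.051*d[0],.132),W(-.03*d[1],-.03*d[0],.132)):
            u=(proj(im,p)-[x0,y0]+.5)*s
            cv2.circle(img,(int(u[0]),int(u[1])),2,col,-1)
cv2.imwrite('pics/ov1.png',V[120:720]);cv2.imwrite('pics/ov2.png',U)
E
```

```text
(no output)
```

View pics/ov1.png

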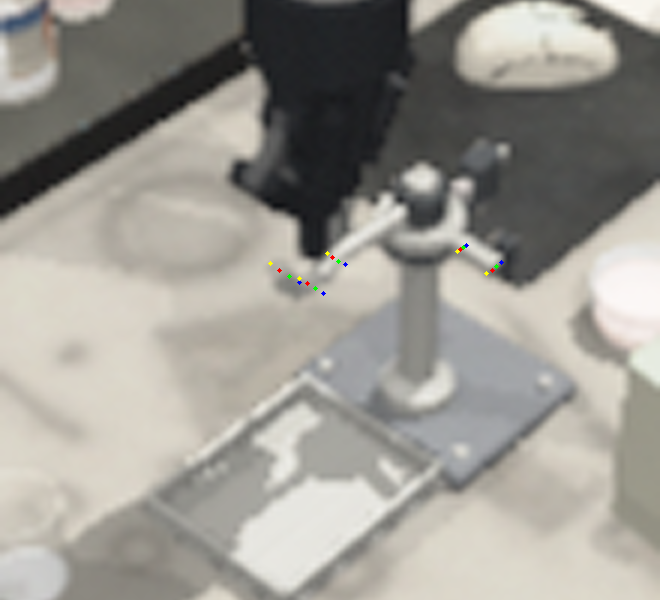

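View pics/ov2.png

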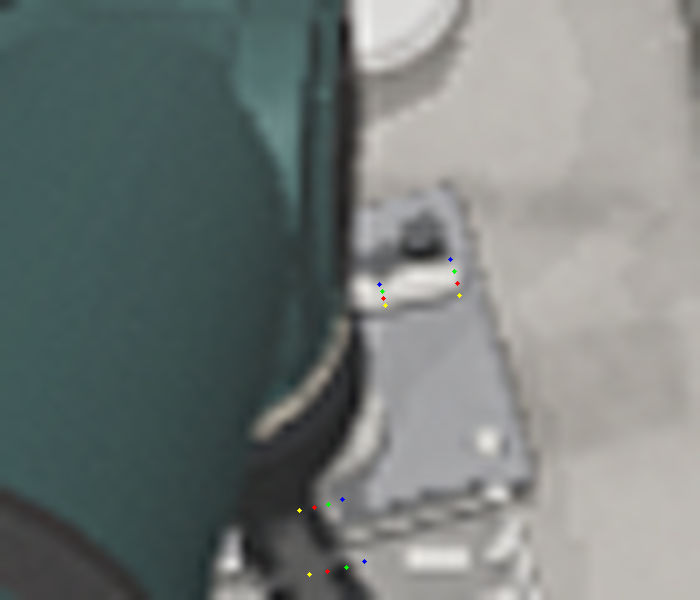

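```bash
python3 -m crank '[0,-0.35,-0.03,0,0, 0,-0.48,-0.05,0,0, 0,-0.52,-0.05,0,0, 0,-0.54,-0.05,0,0, 0,-0.56,-0.05,0,0]'; python3 st.py
```

```text
t: 12.05
position: [0.5881, 0.0508, 0.1476]
tcp_rot: [[-0.013, -0.282, 0.959], [0.034, 0.959, 0.282], [-0.999, 0.036, -0.003]]
force: [-2.3, 11.4, 4.4]
gripper_width: -0.0001
t 12.05 pos [0.58805393 0.05084552 0.14755809] stand [-46.93695453  18.91156637] corner [-59.50561882   5.74803045] r 59.78259383341294 phi 1.2005556844757597
F stand [-0.89508562 11.56422604] 4.372484103821519 hd 16.379609513485626
```

```bash
python3 -m crank '[0,-0.4,-0.03,0,0, 0,-0.54,-0.05,0,0, 0,-0.58,-0.05,0,0, 0,-0.6,-0.05,0,0, 0,-0.6,-0.05,0,0, 0,-0.6,-0.05,0,0, 0,-0.6,-0.05,0,0]'; python3 st.py
```

```text
t: 12.92
position: [0.5889, 0.0465, 0.1474]
tcp_rot: [[-0.014, -0.282, 0.959], [0.035, 0.959, 0.283], [-0.999, 0.038, -0.003]]
force: [-1.9, 6.7, 2.6]
gripper_width: -0.0
t 12.925 pos [0.58894208 0.04647425 0.14737796] stand [-46.60677894  14.46322414] corner [-59.16687428   1.29151183] r 59.18096834668649 phi -3.1103928003328294
F stand [-1.05077586  6.8771398 ] 2.579688910057186 hd 16.41689529427519
```

```bash
python3 -m crank '[0,-0.3,-0.04,0,0, 0,-0.36,-0.05,0,0, 0,-0.4,-0.06,0,0]'; python3 st.py
```

```text
t: 13.3
position: [0.5889, 0.0462, 0.1474]
tcp_rot: [[-0.016, -0.284, 0.959], [0.04, 0.958, 0.284], [-0.999, 0.043, -0.004]]
force: [-2.5, 10.5, 3.5]
gripper_width: 0.0001
t 13.3 pos [0.58891255 0.04616409 0.14736395] stand [-46.67516149  14.15925983] corner [-59.21059672   0.96407649] r 59.21844482619491 phi -3.4252814353470376
F stand [-1.18844938 10.75111941] 3.531574489559907 hd 16.524069045225733
```

```bash
python3 -m crank '[0,-0.4,-0.05,0,0, 0,-0.4,-0.05,0,0, 0,-0.4,-0.05,0,0, 0,-0.4,-0.05,0,0, 0,-0.4,-0.05,0,0, 0,-0.4,-0.05,0,0, 0,-0.4,-0.05,0,0]'; python3 st.py
```

```text
t: 14.18
position: [0.5889, 0.0461, 0.1474]
tcp_rot: [[-0.018, -0.286, 0.958], [0.045, 0.957, 0.286], [-0.999, 0.048, -0.004]]
force: [-2.2, 10.2, 2.5]
gripper_width: -0.0004
t 14.175 pos [0.58887489 0.04614081 0.14735364] stand [-46.71545496  14.14091189] corner [-59.22236017   0.91868355] r 59.22948525358715 phi -3.468557915151888
F stand [-0.86044791 10.34999747] 2.5451410183582865 hd 16.64782449640813
```

```bash
python3 -m crank '[0,0.3,0,0,0, 0,1.5,0,0,0, 0,4,0,0,0, -5,6,0,0,0, -10,8,0,0,0, -15,13,0,0,0, -15,18,0,0,0, -15,18,0,0,0]'; python3 st.py;  python3 - <<'E'
from h import *
b=snap('top','t5.png');crop(b,'t5c.png',180,130,70,60,10)
crop(b,'t5r.png',255,215,50,45,12)
a=snap('scene','s5.png');crop(a,'s5c.png',190,120,110,100,6)
crop(a,'s5r.png',205,215,70,70,8)
for t in['drain_stand','hook_shank','hook_seat','post_axis','rack_grip','rack_bar']:
  for n in('scene','top'):
    for x in spotter.tip_of(t,n)[:1]:print(t,n,np.round(x['position'],4),x['confidence'])
E
```

```text
t: 15.18
position: [0.5391, 0.2172, 0.3069]
tcp_rot: [[-0.016, -0.294, 0.956], [0.048, 0.954, 0.295], [-0.999, 0.05, -0.001]]
force: [-0.2, -0.2, -0.3]
gripper_width: 0.0001
t 15.175 pos [0.53909703 0.21718457 0.30686029] stand [-74.54049893 190.09422406] corner [-86.93523883 176.76679284] r 196.98790522056188 phi 62.50271234246217
F stand [-0.24153533 -0.21220387] -0.338764412026785 hd 17.13194071878659
drain_stand scene [ 0.6396  0.0421 -0.0029] 0.93
drain_stand top [ 0.6368  0.0399 -0.0039] 0.62
hook_shank scene [0.5775 0.0264 0.1416] 0.54
hook_shank top [0.583  0.0272 0.1448] 0.63
hook_seat scene [0.5629 0.0301 0.1467] 0.78
hook_seat top [0.5631 0.0326 0.1451] 0.62
post_axis scene [0.642  0.0371 0.1449] 0.93
post_axis top [0.6351 0.0389 0.1424] 0.71
rack_grip scene [ 0.4175 -0.1307  0.1315] 0.89
rack_grip top [ 0.4171 -0.1309  0.1263] 0.77
rack_bar scene [ 0.4216 -0.1296  0.0986] 0.96
rack_bar top [ 0.4188 -0.1291  0.0979] 0.79
```

View pics/t5c.png

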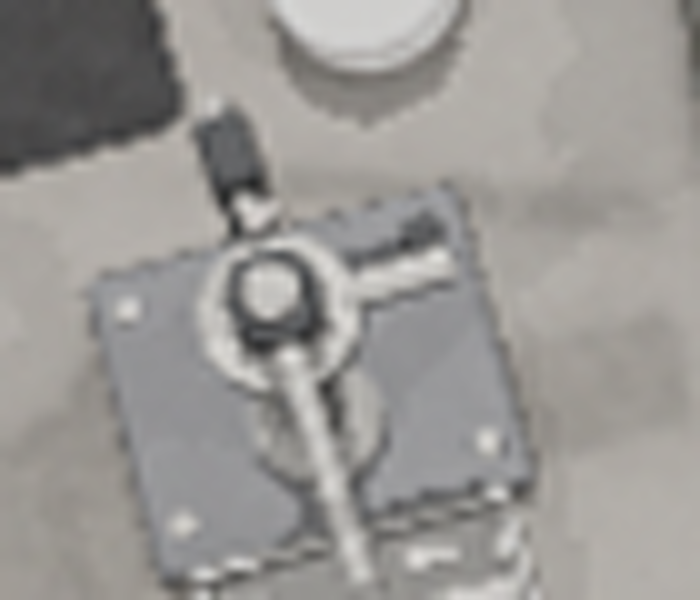

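View pics/s5c.png

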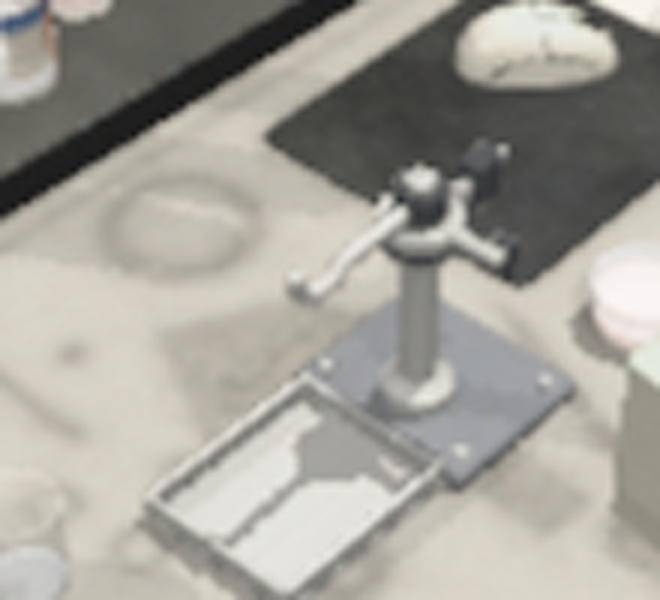

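View pics/t5r.png

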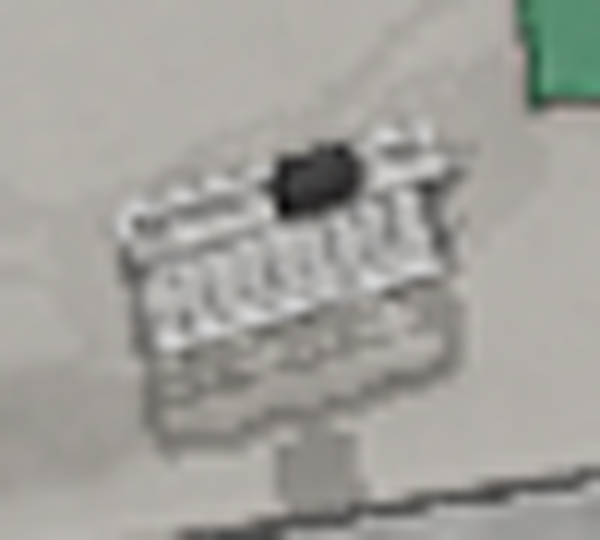

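View pics/s5r.png

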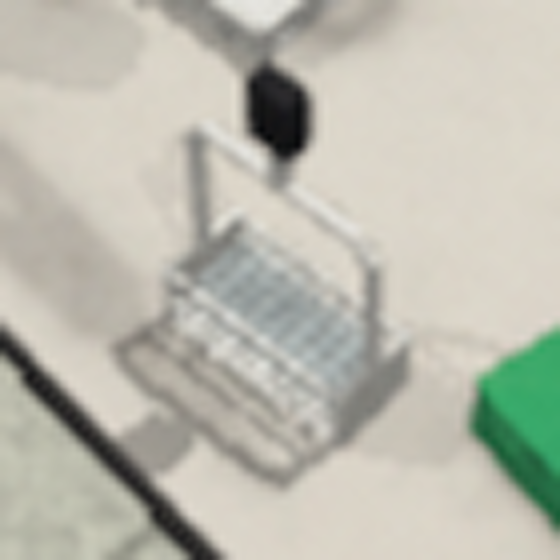

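```bash
python3 - <<'E'
from h import *
a=eyes.get_image('scene');b=eyes.get_image('top')
T=lambda p,z:unproj(b,(180+p[0]/10-.5,130+p[1]/10-.5),z)[:2]
TR=lambda p,z:unproj(b,(255+p[0]/12-.5,215+p[1]/12-.5),z)[:2]
SR=lambda p,z:unproj(a,(205+p[0]/8-.5,215+p[1]/8-.5),z)[:2]
SH=lambda p,z:unproj(a,(190+p[0]/6-.5,120+p[1]/6-.5),z)[:2]
ang=lambda p,q:np.degrees(np.arctan2(*(q-p)[::-1]))
p,q=T((288,358),.144),T((348,540),.144);print('hook top',p,q,ang(p,q))
p,q=SH((402,215),.144),SH((335,262),.144);print('hook scene',p,q,ang(p,q),'tip',SH((300,285),.155))
p,q=TR((125,220),.095),TR((437,140),.095);print('bar',p,q,(p+q)/2,ang(p,q))
p,q=TR((165,345),.03),TR((438,270),.03);print('frame near edge',p,q,(p+q)/2,ang(p,q))
p,q=TR((160,440),.0),TR((455,360),.0);print('shadow',ang(p,q))
p,q=SR((195,132),.095),SR((375,250),.095);print('bar S',p,q,(p+q)/2,ang(p,q),np.hypot(*(q-p)))
p,q=SR((172,285),.03),SR((338,415),.03);print('frame S',p,q,ang(p,q))
print('grip',TR((315,182),.140),SR((278,112),.131))
print('gripedge',ang(TR((275,215),.146),TR((362,190),.146)), ang(TR((278,160),.146),TR((350,145),.146)))
E
```

```text
hook top [0.62228816 0.03611804] [0.56866176 0.02679379] -170.13635821381476
hook scene [0.62492097 0.03607203] [0.57781089 0.03151595] -174.47603378135136 tip [0.54712673 0.02055176]
bar [ 0.4191491  -0.09070414] [ 0.4264324  -0.16545406] [ 0.42279075 -0.1280791 ] -84.43492245162122
frame near edge [ 0.39482487 -0.09838835] [ 0.40262288 -0.16712384] [ 0.39872388 -0.13275609] -83.52749915539474
shadow -83.76452900264327
bar S [ 0.41011566 -0.09762607] [ 0.4230073  -0.17107487] [ 0.41656148 -0.13435047] -80.04492296498303 0.07457157918327141
frame S [ 0.39307839 -0.10158642] [ 0.40158869 -0.17705364] -83.566037163291
grip [ 0.4159904  -0.13207908] [ 0.41793168 -0.13149432]
gripedge -82.80523970827169 -87.03764262186688
```

```bash
python3 -m crank '[0,-5,-3.5,5,0.5, 1,-10,-7,10.6,0.5, 2,-15,-11,10.6,0.5, 3,-20,-14.5,10.6,0.5, 4,-25,-18,10.6,0.5, 4.2,-29.9,-21.9,10.6,0.5, 4.2,-29.9,-21.9,10.6,0.5, 4.2,-29.9,-21.9,10.6,0.5]'; python3 - <<'E'
from h import *
o=monitor.get_obs();print(o['position'],o['tcp_rot'],o['gripper_width'])
d=np.array([.417,-.131,.137])-o['position'];print(d@o['tcp_rot']*100,np.degrees(np.arctan2(o['tcp_rot'][1,2],o['tcp_rot'][0,2])))
a=snap('scene','s6.png');crop(a,'s6c.png',180,180,100,100,6)
print(proj(a,o['position']))
E
```

```text
t: 16.98
position: [0.4154, -0.1352, 0.2506]
tcp_rot: [[-0.017, -0.104, 0.994], [0.045, 0.993, 0.105], [-0.999, 0.047, -0.012]]
force: [0.4, 0.5, 0.2]
gripper_width: 0.0427
[ 0.41543386 -0.13517655  0.25063042] [[-0.01726813 -0.10421402  0.99440497]
 [ 0.04536285  0.99344749  0.10490141]
 [-0.99882132  0.04692049 -0.01242754]] 0.04271549178386644
[11.36588989 -0.13456296  0.34076457] 6.021953166118114
[238.02139127 196.69941311]
```

View pics/s6c.png

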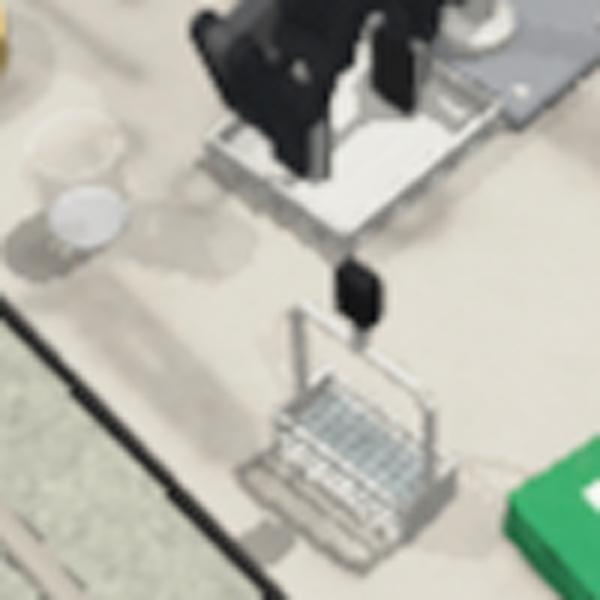

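```bash
python3 -m crank '[4,0,0.3,0,0.5, 8,-0.1,0.3,0,0.5, 11,-0.1,0.3,0,0.5, 11.4,-0.1,0.3,0,0.5, 11.4,-0.1,0.3,0,0.5]'; python3 - <<'E'
from h import *
o=monitor.get_obs();print(o['position'],o['force'])
a=snap('scene','s7.png');crop(a,'s7c.png',180,180,100,100,6)
E
```

```text
t: 17.65
position: [0.4179, -0.1291, 0.137]
tcp_rot: [[-0.017, -0.109, 0.994], [0.046, 0.993, 0.109], [-0.999, 0.047, -0.012]]
force: [0.1, -0.9, -0.5]
gripper_width: 0.0426
[ 0.41785644 -0.12907846  0.13699838] [ 0.08537886 -0.91103967 -0.53943126]
```

View pics/s7c.png

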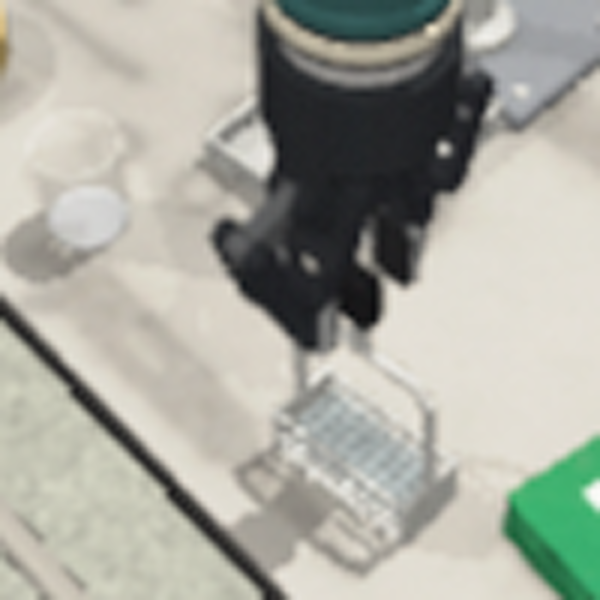

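Grip is between the fingers. I'll close on it.

```bash
python3 -m crank '[0,-0.1,0,0,0.35, 0,-0.1,0,0,0.25, 0,-0.1,0,0,0.18, 0,-0.1,0,0,0.1, 0,-0.1,0,0,0, 0,-0.1,0,0,0, 0,-0.1,0,0,0]' 40; python3 - <<'E'
from h import *
o=monitor.get_obs();print(o['position'],o['force'],o['gripper_width'])
E
```

```text
t: 18.58
position: [0.4189, -0.1304, 0.1379]
tcp_rot: [[-0.014, -0.108, 0.994], [0.045, 0.993, 0.109], [-0.999, 0.047, -0.009]]
force: [0.2, 1.3, 5.7]
gripper_width: 0.0113
[ 0.41888706 -0.13041241  0.13790616] [0.19857911 1.26874654 5.69154738] 0.011270702847021166
```

```bash
python3 -m crank '[-1,0.05,0,0,0, -4,0.2,0,0,0, -8,0.4,0,0,0, -7.9,3,2.2,-1,0, -7.8,6.5,4.8,-2,0, -7.6,10,7.4,-3.5,0, -7.5,13.9,10.2,-3.5,0, -7.5,13.9,10.2,-3.5,0]'; python3 - <<'E'
from h import *
o=monitor.get_obs();print(o['position'],o['force'],o['gripper_width'])
for n in('scene','top'):
    a=snap(n,n+'8.png')
    for t in['rack_bar','rack_grip','hook_seat']:
        for x in spotter.tip_of(t,n)[:1]:print(t,n,np.round(x['position'],4),x['confidence'])
    crop(a,n+'8c.png',*((180,120,120,100,6) if n=='scene' else (170,140,100,90,7)))
E
```

```text
t: 19.58
position: [0.5081, 0.0197, 0.2185]
tcp_rot: [[-0.013, -0.176, 0.984], [0.046, 0.983, 0.177], [-0.999, 0.048, -0.005]]
force: [0.1, -0.1, -1.0]
gripper_width: 0.0115
[0.50806722 0.01971432 0.21851701] [ 0.14758853 -0.13925425 -1.03359676] 0.01152848988412119
rack_grip scene [0.5091 0.0202 0.2115] 0.9
hook_seat scene [0.5654 0.0295 0.1467] 0.73
rack_bar top [0.5019 0.0137 0.176 ] 0.5
rack_grip top [0.5069 0.0186 0.2065] 0.68
hook_seat top [0.4098 0.2304 0.003 ] 0.71
```

View pics/scene8c.png

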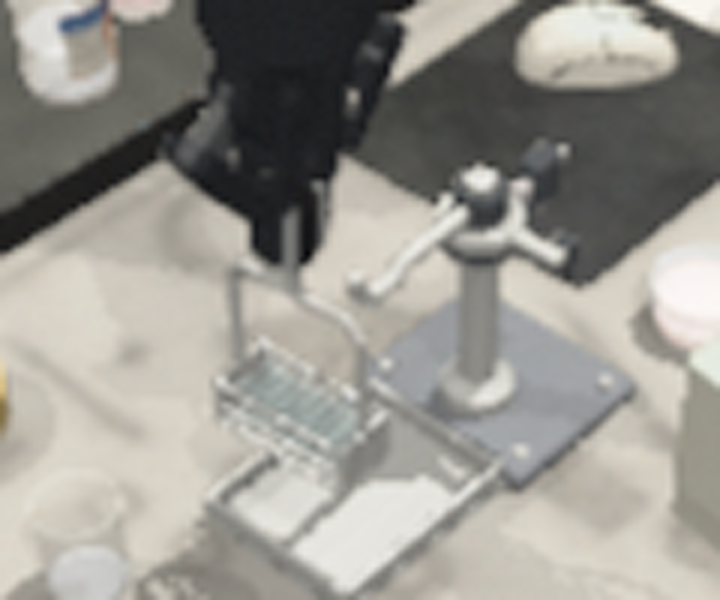

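View pics/top8c.png

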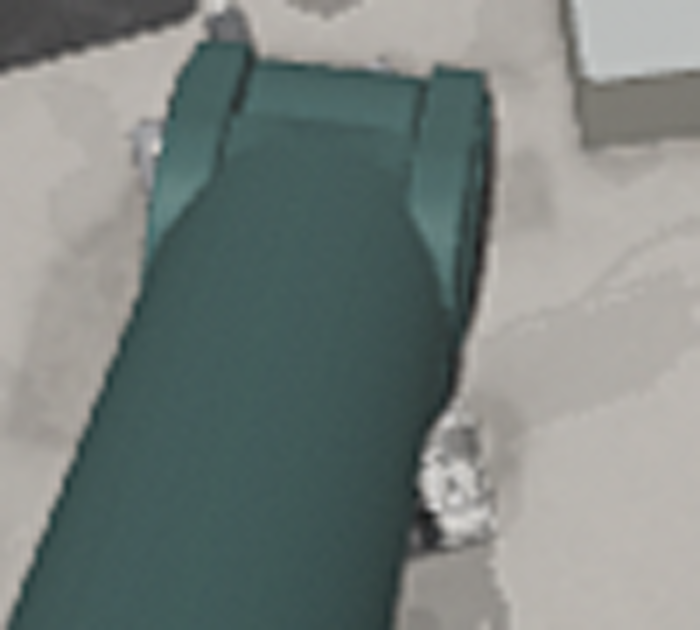

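```bash
python3 - <<'E'
from h import *
a=eyes.get_image('scene')
A=cv2.imread('pics/s5.png');
crop(dict(color=A[:,:,::-1]),'hk.png',225,140,50,45,14)
f=lambda p,x,y,s,z:np.round(unproj(a,(x+p[0]/s-.5,y+p[1]/s-.5),z)[:2],4)
print(f((300,285),190,120,6,.157),f((318,294),190,120,6,.138))
A=a['color'];crop(a,'rk.png',205,155,55,45,14)
for y in(.0245,.0275,.0305):print(y,(proj(a,[.5637,y,.138])-[225,140]+.5)*14)
d=np.array([-.985,-.174])
for r in(.03,.058,.075,.094):
  for z in(.144,.138,.157):
    p=np.r_[np.array([.5787,.0271])+d*(r-.06),z];print(r,z,(proj(a,p)-[225,140]+.5)*14)
E
```

```text
[0.5457 0.0188] [0.5612 0.0247]
0.0245 [261.98410396 401.05359509]
0.0275 [252.46929225 393.60716023]
0.0305 [242.9818931  386.18217884]
0.03 0.144 [400.27668045 264.99302341]
0.03 0.138 [400.2525012  286.85478871]
0.03 0.157 [400.32975434 217.00605105]
0.058 0.144 [315.17275494 335.12646615]
0.058 0.138 [315.50029895 357.00939947]
0.058 0.157 [314.4536559  287.08407782]
0.075 0.144 [262.30472205 378.69457579]
0.075 0.138 [262.85574035 400.5865387 ]
0.075 0.157 [261.09486138 330.62679924]
0.094 0.144 [202.11029528 428.30030616]
0.094 0.138 [202.92040039 450.1987061 ]
0.094 0.157 [200.33132805 380.21205744]
```

View pics/hk.png

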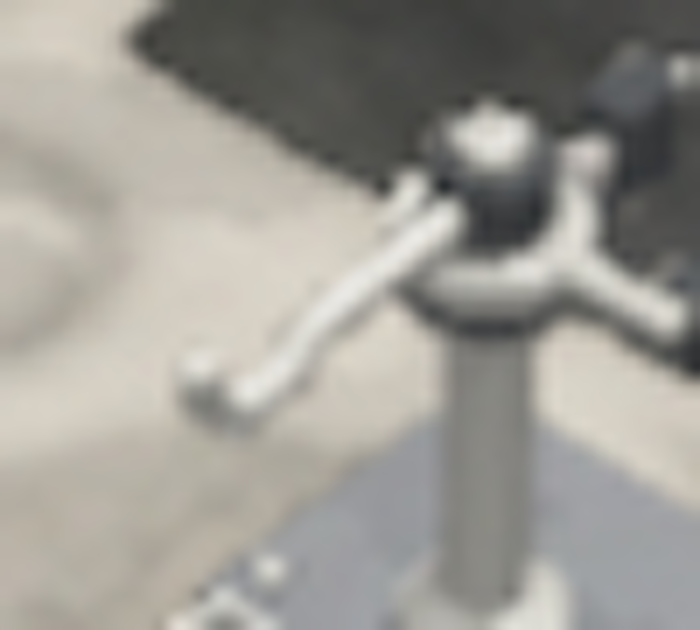

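View pics/rk.png

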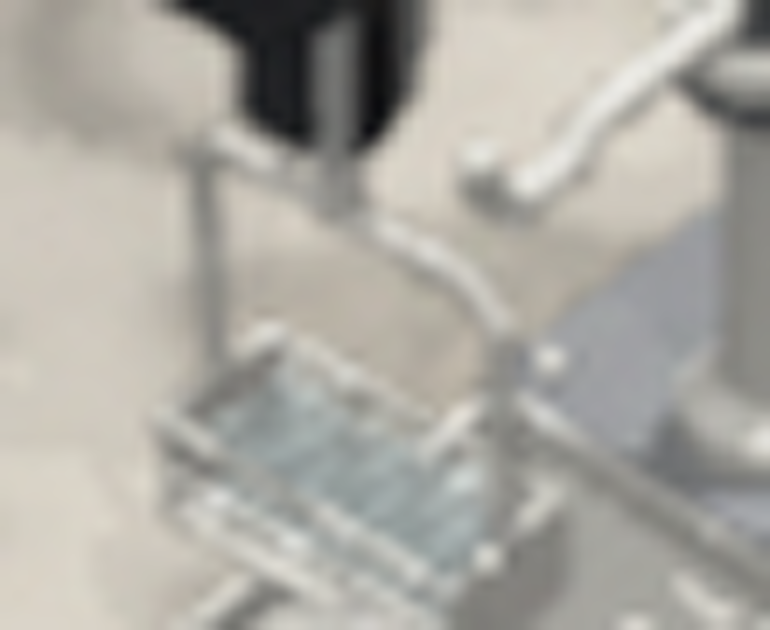

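```bash
python3 - <<'E'
from h import *
a=eyes.get_image('scene');o=monitor.get_obs()
print(unproj(a,(228.4,168.4),.1755),o['position'])
p=o['position'].copy();p[2]=.1755;print((proj(a,p)-[205,155]+.5)*14)
for tgt in([.5635,.0265,.2185],[.5635,.0265,.1885]):
  print((np.array(tgt)-o['position'])@o['tcp_rot']*100)
print(o['tcp_rot'])
E
```

```text
[0.50683447 0.01835505 0.1755    ] [0.50599869 0.0146262  0.21848389]
[343.36627009 206.36249617]
[-0.02917173  0.20552307  5.86777547]
[2.96743809 0.06421597 5.88679888]
[[-0.01416176 -0.16761317  0.98575112]
 [ 0.04536835  0.98472696  0.16809081]
 [-0.99886994  0.04710237 -0.00634114]]
```

```bash
python3 -m crank '[0,0,0.8,0,0, 0,0,1.8,0,0, 0,0.1,2.8,0,0, 0,0.1,3.8,0,0, 0,0.1,4.8,0,0, 0,0.1,5.5,0,0, 0,0.1,5.7,0,0, 0,0.1,5.7,0,0]'; python3 - <<'E'
from h import *
a=snap('scene','s9.png')
o=monitor.get_obs();print(o['position'],o['force'],o['gripper_width'],o['t'])
crop(a,'s9c.png',210,140,60,50,12)
p=o['position'].copy();p+=[.001,.0015,-.043]
print((proj(a,p)-[210,140]+.5)*12)
for t in['rack_bar','rack_grip','hook_seat']:
        for x in spotter.tip_of(t,'scene')[:1]:print(t,np.round(x['position'],4),x['confidence'])
E
```

```text
t: 21.08
position: [0.5618, 0.0252, 0.2181]
tcp_rot: [[-0.015, -0.168, 0.986], [0.045, 0.985, 0.168], [-0.999, 0.047, -0.007]]
force: [-0.0, -0.1, -1.7]
gripper_width: 0.0114
[0.56164357 0.02507361 0.2180704 ] [ 0.39683128  0.04659486 -2.06046027] 0.011232633156298617 21.125
[392.29715744 222.81712551]
rack_bar [0.5649 0.024  0.178 ] 0.61
rack_grip [0.5618 0.0263 0.2124] 0.81
hook_seat [0.5648 0.0275 0.1495] 0.56
```

View pics/s9c.png

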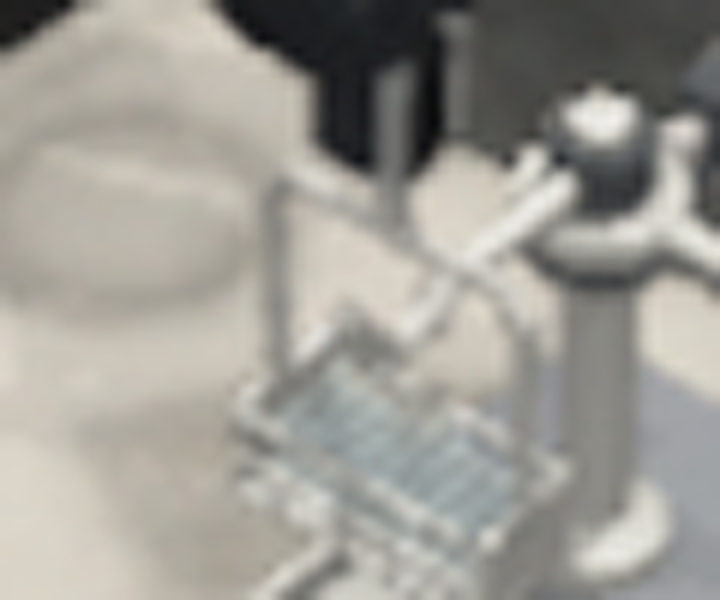

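```bash
python3 -m crank '[0.5,0,0,0,0, 1,0,0.05,0,0, 1.5,-0.05,0.05,0,0, 2,-0.1,0.05,0,0, 2.3,-0.1,0.1,0,0, 2.5,-0.1,0.1,0,0, 2.5,-0.1,0.1,0,0]'; python3 - <<'E'
from h import *
a=snap('scene','s10.png')
o=monitor.get_obs();print(o['position'],o['force'],o['ft_torque'],o['gripper_width'],o['t'])
crop(a,'s10c.png',210,140,60,50,12)
E
```

```text
t: 22.15
position: [0.5624, 0.0254, 0.193]
tcp_rot: [[-0.015, -0.167, 0.986], [0.045, 0.985, 0.168], [-0.999, 0.047, -0.007]]
force: [0.6, -0.7, -2.0]
gripper_width: 0.0114
[0.56243133 0.0254077  0.1931262 ] [-0.61393458 -0.00411858 -1.87869101] [-0.03711041 -0.01010276 -0.01093873] 0.011348734947023436 22.2
```

View pics/s10c.png

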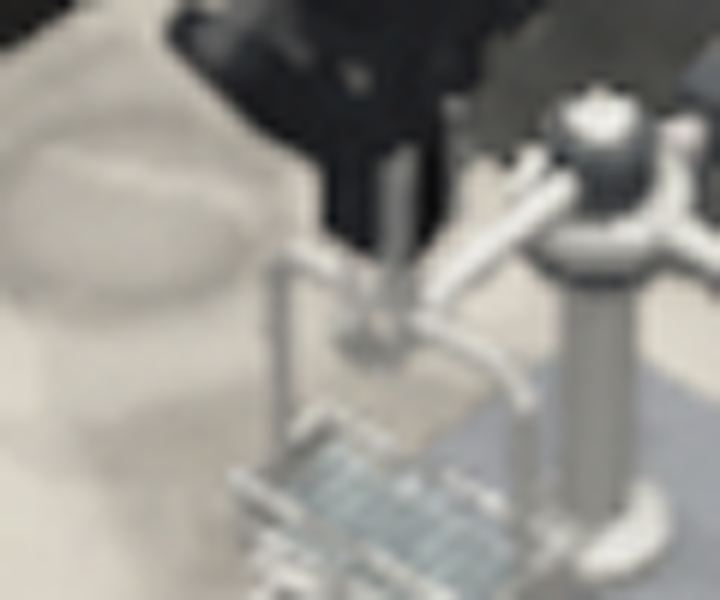

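```bash
python3 -m crank '[0.1,0,0,0,0, 0.2,0,0,0,0, 0.3,0,0,0,0, 0.35,0,0,0,0, 0.35,0,0,0,0]'; python3 -c "
from h import *
o=monitor.get_obs();print(o['position'],o['force'],o['ft_torque'])"
```

```text
t: 22.82
position: [0.5624, 0.0256, 0.1896]
tcp_rot: [[-0.015, -0.167, 0.986], [0.045, 0.985, 0.168], [-0.999, 0.047, -0.007]]
force: [0.0, -0.1, -2.5]
gripper_width: 0.0112
[0.56237295 0.02556434 0.18960758] [ 0.03036379 -0.09604945 -2.49352397] [-0.05769038  0.0156814   0.0314838 ]
```

```bash
python3 -m crank '[0.05,0,0,0,0, 0.1,0,0,0,0, 0.15,0,0,0,0, 0.15,0,0,0,0]'; python3 -c "
from h import *
o=monitor.get_obs();print(o['position'],o['force'],o['ft_torque'])"
```

```text
t: 23.32
position: [0.5624, 0.0257, 0.1881]
tcp_rot: [[-0.015, -0.167, 0.986], [0.045, 0.985, 0.168], [-0.999, 0.047, -0.007]]
force: [-0.4, -0.6, -0.7]
gripper_width: 0.0111
[0.562374   0.02565027 0.18814045] [-0.40897283 -0.64390282 -0.66597353] [-0.03510705  0.01984871  0.00298917]
```

```bash
python3 -m crank '[0.05,0,0,0,0, 0.1,0,0,0,0, 0.1,0,0,0,0]'; python3 -c "
from h import *
o=monitor.get_obs();print(o['position'],o['force'],o['ft_torque'])"
```

```text
t: 23.7
position: [0.5624, 0.0256, 0.1876]
tcp_rot: [[-0.014, -0.167, 0.986], [0.046, 0.985, 0.168], [-0.999, 0.048, -0.007]]
force: [-1.8, -0.2, 4.4]
gripper_width: 0.0111
[0.56242636 0.02561817 0.18759585] [-1.78281029 -0.16789848  4.37377624] [-5.80480366e-02  3.76326809e-01  6.41361843e-05]
```

```bash
python3 -m crank '[-0.03,0,-0.02,0,0, -0.04,0,-0.05,0,0, -0.04,0,-0.05,0,0]'; python3 - <<'E'
from h import *
o=monitor.get_obs();print(o['position'],o['force'],o['ft_torque'])
a=snap('scene','s11.png');crop(a,'s11c.png',210,140,60,50,12)
b=snap('top','t11.png');crop(b,'t11c.png',170,140,100,90,7)
E
```

```text
t: 24.08
position: [0.5623, 0.0256, 0.188]
tcp_rot: [[-0.014, -0.167, 0.986], [0.046, 0.985, 0.168], [-0.999, 0.047, -0.006]]
force: [1.1, 0.3, 0.7]
gripper_width: 0.0114
[0.56229243 0.02561427 0.18796317] [1.10114606 0.27235055 0.67404693] [-0.04774151 -0.08865093  0.03186747]
```

View pics/s11c.png

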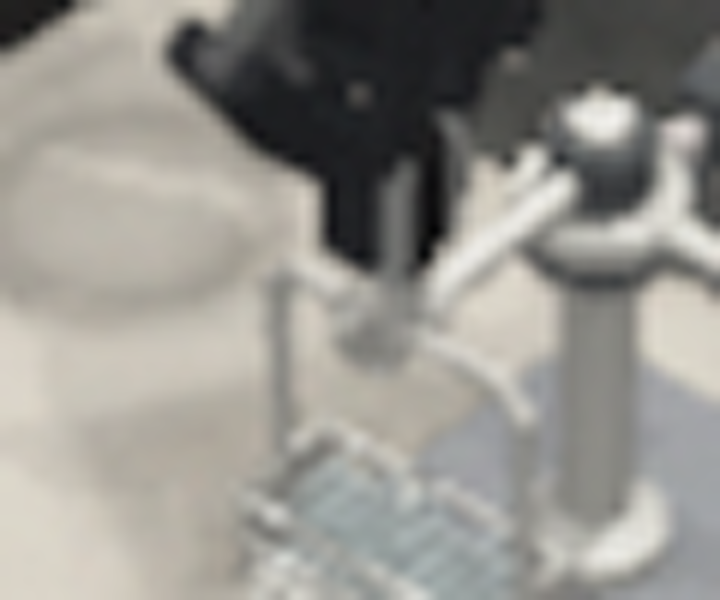

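```bash
python3 -m crank '[0,0,0,0,0.14, 0,0,0,0,0.17, 0,0,0,0,0.2, 0,0,0,0,0.25, 0,0,0,0,0.35, 0,0,0,0,0.45, 0,0,0,0,0.45]' 20; python3 - <<'E'
from h import *
o=monitor.get_obs();print(o['position'],o['force'],o['gripper_width'])
a=snap('scene','s12.png');crop(a,'s12c.png',210,140,60,50,12)
E
```

```text
t: 25.05
position: [0.5623, 0.0256, 0.188]
tcp_rot: [[-0.014, -0.167, 0.986], [0.046, 0.985, 0.168], [-0.999, 0.047, -0.006]]
force: [0.9, -0.3, -0.5]
gripper_width: 0.0385
[0.562285   0.02561714 0.18798959] [ 0.89541945 -0.32843629 -0.48174653] 0.03850229062971263
```

View pics/s12c.png

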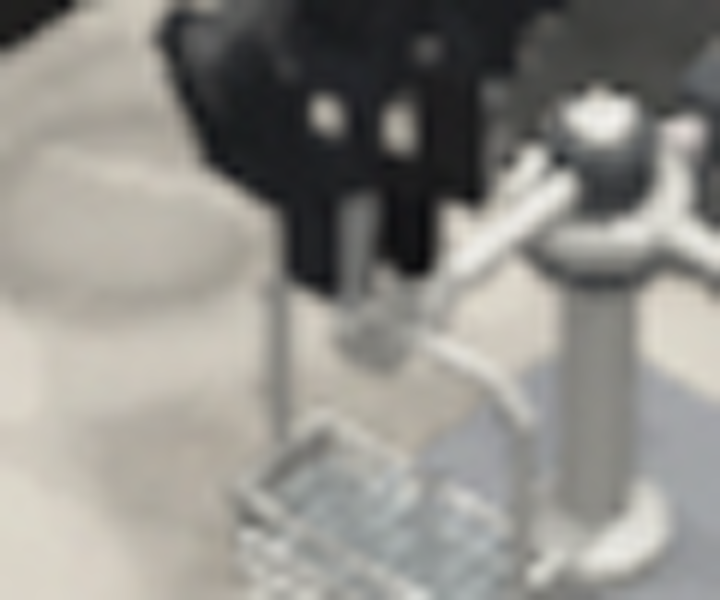

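```bash
python3 -m crank '[0,0,0,0,0.6, 0,0,0,0,0.6, -1,0.05,0,0,0.6, -3,0.15,0,0,0.6, -6,0.3,0,0,0.6, -10,0.5,0,0,0.6, -15,0.7,-0.1,0,0.6, -15,0.7,-0.1,0,0.6]'; python3 - <<'E'
from h import *
o=monitor.get_obs();print(o['position'],o['force'],o['gripper_width'])
a=snap('scene','s13.png');crop(a,'s13c.png',200,120,90,80,8)
E
```

```text
t: 26.1
position: [0.5649, 0.0248, 0.3431]
tcp_rot: [[-0.004, -0.167, 0.986], [0.047, 0.985, 0.167], [-0.999, 0.047, 0.004]]
force: [-0.7, 0.5, -1.0]
gripper_width: 0.0511
[0.56490698 0.02477789 0.3430806 ] [-0.73618777  0.51940702 -0.98658931] 0.05114105516209733
```

View pics/s13c.png

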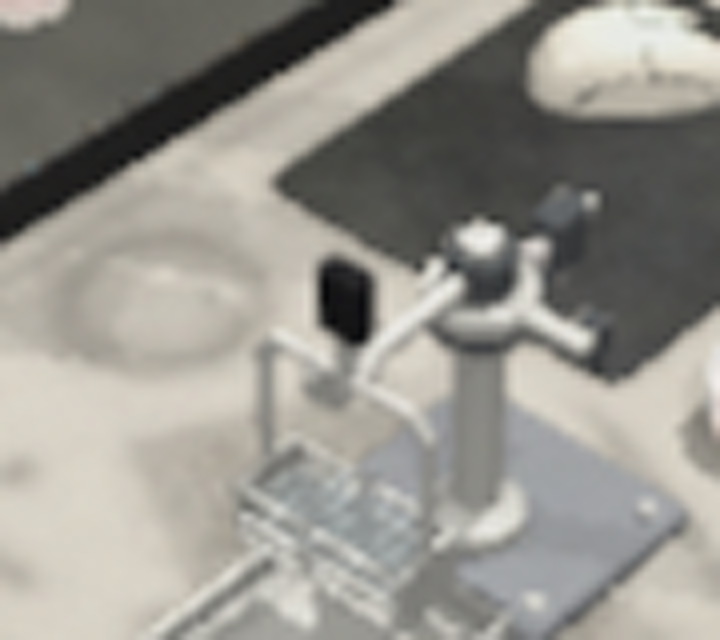

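```bash
python3 -m crank '[-3,5,0,0,0.6, -3,10,0,0,0.6, -3,15,0,0,0.6, -3,15,0,0,0.6, -3,15,0,0,0.6, -3,15,0,0,0.6, -3,15,0,0,0.6, -3,15,0,0,0.6]' >/dev/null; cat > w.py <<'E'
from h import *
L=[]
for i in range(12):
    L.append(eyes.get_image('scene')['color'][130:210,225:265].astype(float))
print([round(np.abs(L[i]-L[0]).mean(),2) for i in range(12)],round(np.abs(L[1]-L[0]).max()),monitor.get_obs()['t'])
E
python3 w.py; python3 -m crank '[0,0,0,0,0.6, 0,0,0,0,0.6, 0,0,0,0,0.6, 0,0,0,0,0.6, 0,0,0,0,0.6, 0,0,0,0,0.6, 0,0,0,0,0.6, 0,0,0,0,0.6]'; python3 -m crank '[0,0,0,0,0.6, 0,0,0,0,0.6, 0,0,0,0,0.6, 0,0,0,0,0.6, 0,0,0,0,0.6, 0,0,0,0,0.6, 0,0,0,0,0.6, 0,0,0,0,0.6]'>/dev/null; python3 w.py; python3 - <<'E'
from h import *
a=snap('scene','s14.png');crop(a,'s14c.png',200,120,90,80,8)
b=snap('top','t14.png');crop(b,'t14c.png',140,130,160,130,5)
for n in('scene','top'):
  for t in['rack_bar','rack_grip','hook_seat','hook_shank','beaker','tape_roll','objective_case']:
    for x in spotter.tip_of(t,n)[:1]:print(n,t,np.round(x['position'],4),x['confidence'])
E
```

```text
[np.float64(0.0), np.float64(0.58), np.float64(0.59), np.float64(0.59), np.float64(0.57), np.float64(0.58), np.float64(0.58), np.float64(0.58), np.float64(0.59), np.float64(0.59), np.float64(0.59), np.float64(0.61)] 5 27.75
t: 28.75
position: [0.5385, 0.1715, 0.3778]
tcp_rot: [[-0.009, -0.167, 0.986], [0.047, 0.985, 0.168], [-0.999, 0.048, -0.001]]
force: [-0.2, -0.7, -0.5]
gripper_width: 0.0511
[np.float64(0.0), np.float64(0.58), np.float64(0.59), np.float64(0.6), np.float64(0.59), np.float64(0.59), np.float64(0.58), np.float64(0.59), np.float64(0.57), np.float64(0.58), np.float64(0.57), np.float64(0.57)] 6 30.35
scene rack_bar [0.565  0.025  0.1481] 0.97
scene hook_seat [0.5656 0.0293 0.1489] 0.48
scene hook_shank [0.5804 0.0275 0.1443] 0.5
scene tape_roll [0.4066 0.223  0.0011] 0.83
scene objective_case [ 0.3872 -0.3096  0.0029] 0.62
top rack_bar [0.5596 0.023  0.1482] 0.9
top rack_grip [0.5621 0.0258 0.1778] 0.78
top hook_seat [0.5661 0.0284 0.1421] 0.55
top hook_shank [0.583  0.0273 0.1431] 0.78
top beaker [4.127e-01 7.730e-02 2.000e-04] 0.52
top tape_roll [0.4075 0.2288 0.0023] 0.79
top objective_case [ 0.385  -0.3152 -0.0012] 0.53
```

View pics/s14c.png

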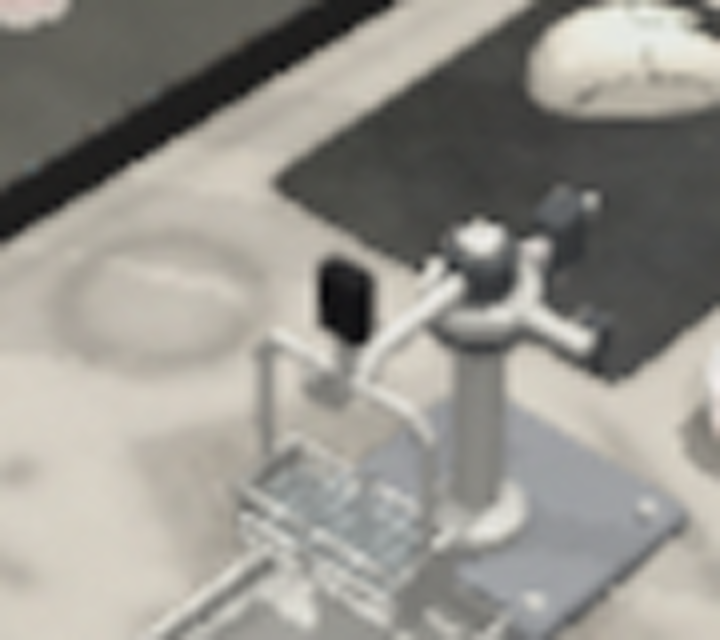

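View pics/t14c.png

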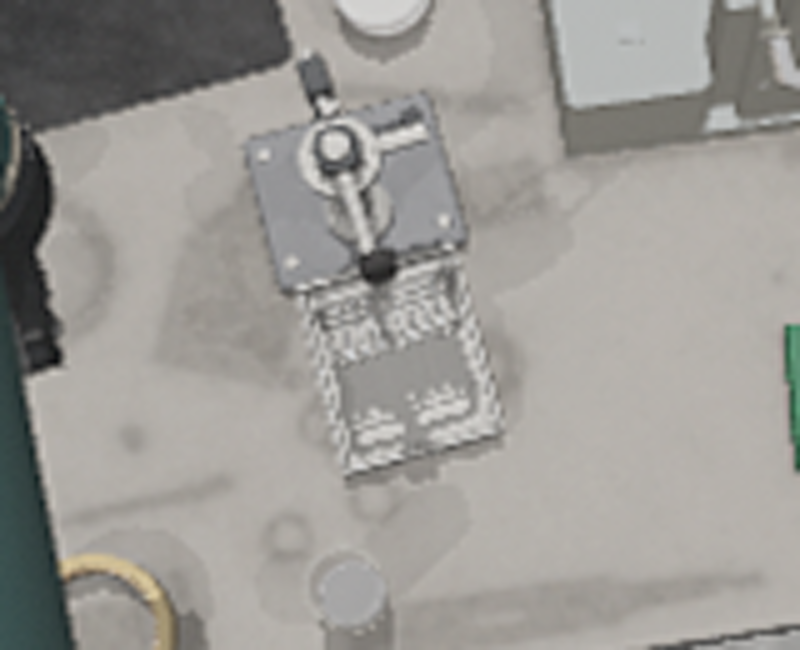

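The rack hangs still in the dip of the hook, and the tail is against the stop at t1-crop (400,130). The bystanders haven't moved. I'm handing in.

```bash
python3 -c "
from bench import job
print(job.job_done())"
```

```text
the job is handed in; nothing more can be done
None
```

The hook is caught at its stop over the tray, the rack hangs still in its dip, and I handed the job in at about 30 s of the allowed 69 s.

- **Hook:** I pushed it round with closed fingers. It rode the catch at up to about 12.5 N and snapped about 4.5 mm forward to a rigid stop. I then held it there at about 10.5 N for roughly 1 s, with the position not changing.
- **Rack:** I took it by the black grip with 40 N and passed the hook through the window under the crossbar. I then lowered the bar into the dip, with a peak contact of about 6 N, eased that off, and let go.
- **Last checks:**
  - The bar was at about (0.562, 0.024, 0.148), against a seat found at about (0.566, 0.029, 0.146). That agrees within the networks' error.
  - Frames taken over more than 2 s showed no swing, only image noise.
  - The gripper was well clear.
  - The tape roll and case were where they started, within the networks' error.
- **Missed or off:**
  - The scene camera did not report the beaker in the last check; the top camera did, in place.
  - The catch pin cannot be read in the state, so "caught" rests on the felt snap, the rigid stop and the pictures.
  - Repeated pushing left the tool tilted by about 3°, which did not affect the hanging.

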